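Release the ratchet clamp and slide the colour panel into its tray

TASK

The colour sample panel is locked in the ratchet clamp. Press the red thumb pad down to lift the pawl off the ratchet wheel and keep it lifted until the sprung jaw has backed off all the way; then push the panel along the bed, without lifting it up, until the whole panel lies flat in the blue tray. Leave the jars and the beaker where they stand.

Things in the scene. Friction and masses are not known exactly. Their poses are not given: they have to be found in the camera images.
- clamp: Fixed ratchet clamp. Origin: on the bench under the middle of the clamped panel; z up, x from bed to tray (the push direction), y from moving to fixed jaw. Grey bed: x -70 to 70, y -270 to 75 mm, top 10 mm above the bench. Aluminium jaws 38 mm above the bench: fixed one at y 46 to 62 mm, moving one at y -46 to -58 when closed. The panel's -x side is open for a pusher.
- tray (a point): Middle of the low blue tray's floor at the clamp's +x end, at x 142, y -20 mm from the clamp's origin. Floor 6 mm above the bench, a 4 mm step down from the bed; inside x 70 to 215, y -102 to 62 mm; rails and end stop 20 mm above the bench; open towards the bed.
- jaw (a joint): Moving jaw: 0 closed (start), grows in m as it backs off along the clamp's -y to its stop at 0.030. A damped spring draws it back by itself at 15 to 20 mm/s while the pawl is lifted (about 2 s in all). If the pawl drops early it catches on a tooth on the way, about every 10 mm. At the stop it stays. The yellow lip on its +x end reaches 20 mm in front of the panel, barring it until the jaw is back.
- pawl (a joint): Red pawl lever hooked over the brass ratchet wheel: 0 rad resting in the teeth (start), grows as the thumb pad is pressed down and the hook lifts. It clears the teeth from about 0.15 rad; stop at 0.32 rad. It springs back. Pressing takes about 4 to 9 N at the pad's middle, which moves down 65 mm times the angle (10 mm to clear, 20 mm to the stop).
- wheel_axis (a point): Centre of the brass ratchet wheel, 64 mm diameter, axis along the clamp's x, at y -122 mm from the clamp's origin, 42 mm above the bench. The pawl's pivot is at y -170 mm, 70 mm above the bench.
- pad_top (a point): Middle of the top face of the red thumb pad, the pawl lever's outer end: 42 mm along the clamp's x, 46 mm along its y, 6 mm thick. At rest level, at x 0, y -235 mm from the clamp's origin, 81.5 mm above the bench, free all round, above and below. It moves with the pawl.
- panel: Loose white panel with 12 colour swatches, 110 mm (its x) by 90 mm (its y) by 20 mm thick, 0.25 to 0.5 kg. Origin: middle of its underside; z up. It starts on the bed at the clamp's origin, 10 mm above the bench, its x along the clamp's x; in the tray its underside is 6 mm above the bench.
- pink_jar: Closed dusty-pink jar with white cap, 56 mm diameter, 85 mm tall, loose bystander; origin under its middle.
- amber_jar: Closed amber jar with black cap, 56 mm diameter, 85 mm tall, loose bystander; origin under its middle.
- beaker: Open glass beaker, 64 mm diameter, 80 mm tall, loose bystander; origin under its middle.
Things that resemble listed ones, but are neither listed nor needed, are in the scene too. There is more than one size of the panel; the one meant has the size given above.

How it is judged:
By the outcome, as a careful person would: the job done as asked, in the order asked, and still so for the second after the job is handed in, with the robot touching nothing.
It also fails if it takes over 51 s, if anything falls off the work surface, if the arm or the gripper's body presses on something with over 40 N, if the wrist force passes 120 N, or if a joint passes its speed limit or range.

ROBOT

A 7-joint arm with a two-finger parallel gripper is mounted at the origin on the work surface. World frame = base frame: x ahead of the robot, y to its left, z up, the work surface at z = 0. Lengths are in m, angles in rad, forces in N, time in s.
With the tool pointing down it reaches from about 0.4 to 0.875 m from the base axis. Payload 4.4 kg.
Tool frame: the origin (TCP) lies midway between the tips of the shut fingers; the grasp point (between the pads) lies 19 mm behind it (grip_point_offset is the distance from the TCP to the grasp point, in m); z points along the fingers, y is the line along which they close (so a half turn about z gives the same grasp; the last joint's range is limited). The gripper opens to 85 mm and grips with 20 to 120 N. Pads are 22 mm wide; open, the fingers measure 114 mm over their backs; the gripper's body (76 mm by 85 mm) begins 54 mm behind the grasp point. The pads swing forward as they close: fully open they stand 13 mm farther back than shut.
Start: joints at [-1.236, 0.628, 0.038, 1.517, -0.027, 0.996, -0.02], TCP at [0.254, 0.599, 0.231] pointing down, gripper open.
Joint ranges: [-3.06, 3.06], [-0.37, 2.12], [-1.25, 1.32], [0.18, 2.47], [-1.1, 4.24], [0.23, 1.98], [-2.94, 2.94]. Speed limits (rad/s): [2.57, 2.57, 3.14, 3.14, 3.14, 3.14, 3.14].

INTERFACE

Orientations are given as a unit quaternion [w, x, y, z].
In Python, from bench import * gives the robot as it stands.
- The arm moves only by the tool servo_tool, never from a script. Its argument "steps" is a list of rows, each a list of 2 entries, a list of its own where there are three numbers: the shift along the tool's x, y, z in mm, then the turn about the tool's z in rad. In form: [[[dx, dy, dz], yaw], ...]. A call has 1 to 10 rows; each row is the pose to reach, as a shift and turn from the pose commanded when the call began, along the tool's axes at that moment; what a row does not reach only later rows make up. A row lasts 1/12 s, in which the tool goes at most 41.7 mm and 7.16 degrees, less where a joint would pass 70% of its speed; a pose out of reach is approached as far as the arm can. A call with a gripper value outside its range is refused whole. "gripper" is the opening, from 0 (shut) to 1 (fully open), set as the call begins (left out, the last holds). The fingers move at their own pace and stop on an object; "squeeze" is the grip in N (left out, the last holds). Time passes only in rows, so rows that repeat a pose let the fingers close. It gives the time, the measured TCP pose, the force, the opening and the grip force at its end, in the units of the state.
- observe(): the state, without advancing time (a new reading comes with each control period).
- read_camera(name): name is "scene" or "top" or "wrist"; returns a dict with "img" (384x512x3 uint8, red, green, blue), "z_map" (384x512 float32, m along the optical axis (not along the pixel's ray), 0 where there is no reading), "K" (3x3 intrinsics, pixels), "R" (3x3) and "t" (3): a world point X has camera coordinates R X + t; the wrist camera has in their place "tool_from_camera" (4x4, takes a point from camera to tool coordinates, whose origin is the TCP and whose axes are the flange's). Camera axes: x right, y down, z forward; pixel columns grow to the right and rows downward; lengths in m; the calibration is good to about 2 mm. A picture is of the moment at which its call begins: read the wrist's pose just before it.
- hand_in(): hands the job in; it is judged then, once.
The state is a dict: "t": time; "joints": joint angles; "qvel": joint speeds; "effort": joint torques, N m; "eef_pos": TCP position; "ee_rot": TCP orientation; "wrist_force": force on the tool from outside, world axes, zero at the start; "torque": the same for the moment, N m; "opening": finger opening in m; "grip_force": force on a finger pad.
Only numpy, scipy, OpenCV 4.12 (cv2) and the standard library are available. Lean on these libraries where they do the work, as an engineer would, in place of code of your own. Each camera call takes 0.05 s, during which the arm holds its last target. There are 200 camera calls.

## Working session

There is one attempt and no reset: what is moved stays moved. The work goes in short steps, Python scripts to look and compute and a tool call to move; the robot and the scene stay as the last step left them, time stands still between calls to the robot, and variables do not carry over. Pictures are saved under pics/ and viewed, at most 10 in all, crops included, and the job is handed in when it is done.

Besides the shell and the picture viewer there is one more tool, called after ">>>" as name([rows], argument=value, ...), one row to a line, values as JSON. servo_tool: Moves the arm, as the interface text tells. Its arguments: {"type":"object","properties":{"steps":{"type":"array"},"gripper":{"type":"number"},"squeeze":{"type":"number"}},"required":["steps"]}

```bash
mkdir -p pics
python3 - <<'E'
from bench import *
import cv2,numpy as np
s=observe();print(s['t'],s['eef_pos'],s['ee_rot'],s['wrist_force'])
for n in("scene","top"):
    c=read_camera(n);np.savez(f"pics/{n}0.npz",**c)
    cv2.imwrite(f"pics/{n}0.png",cv2.cvtColor(c['img'],cv2.COLOR_RGB2BGR));print(n,c['K'].tolist(),c['R'].round(3).tolist(),c['t'])
a=[cv2.imread(f"pics/{n}0.png") for n in("scene","top")]
cv2.imwrite("pics/both.png",cv2.resize(np.hstack(a),(800,300)))
E
```

```text
0.0 [0.25331982 0.5979311  0.23040869] [-1.63462246e-04  1.99044355e-01  9.79990045e-01 -9.11194660e-04] [-0.38141583 -0.41467503 -0.22710781]
scene [[472.66204884794075, 0.0, 256.7855255944792], [0.0, 472.66204884794075, 195.37305801325095], [0.0, 0.0, 1.0]] [[0.56, 0.828, 0.019], [0.55, -0.354, -0.757], [-0.62, 0.434, -0.654]] [-0.38933742 -0.20199733  1.42778407]
top [[367.29165543541893, 0.0, 258.8222687000161], [0.0, 367.29165543541893, 190.23161133872944], [0.0, 0.0, 1.0]] [[-0.024, -1.0, -0.003], [-0.992, 0.025, -0.124], [0.124, 0.0, -0.992]] [0.11161256 0.52663197 0.94584735]
```

View pics/top0.png

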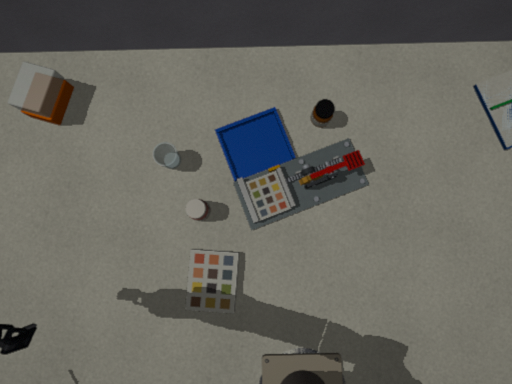

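View pics/scene0.png

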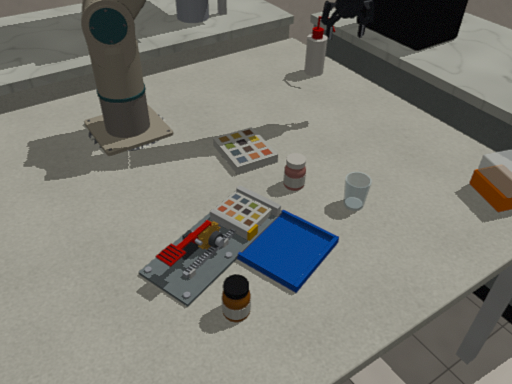

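The top view shows the clamp with its panel at about (268,194). The blue tray is at (257,145), the red pad at (354,160), the pink jar at (197,209), the beaker at (167,157) and the amber jar at (323,111). There are two panel candidates: one in the clamp at (268,194), and a larger one lying loose at (213,280). The clamped one fits the description; I'll check its size and confirm it in a crop.

```bash
cat > h.py <<'E'
import cv2,numpy as np
def ray(c,px,z):
    px=np.atleast_2d(px).astype(float);K,R,t=c['K'],c['R'],c['t']
    d=np.c_[(px-K[[0,1],2])/K[0,0],np.ones(len(px))]@R; o=-R.T@t
    return o+d*((z-o[2])/d[:,2])[:,None]
def big(m,n=1):
    cs,_=cv2.findContours(m.astype(np.uint8),cv2.RETR_EXTERNAL,cv2.CHAIN_APPROX_NONE)
    return sorted(cs,key=cv2.contourArea)[-n:][::-1]
def cloud(c):
    v,u=np.mgrid[:384,:512];Z=c['z_map'];K=c['K']
    p=np.stack([(u-K[0,2])/K[0,0]*Z,(v-K[1,2])/K[1,1]*Z,Z],-1)
    return (p-c['t'])@c['R']
E
python3 - <<'E'
from h import *
c=dict(np.load('pics/top0.npz'));I=c['img'];hsv=cv2.cvtColor(I,cv2.COLOR_RGB2HSV);H,S,V=cv2.split(hsv);P=cloud(c)
def rect(name,m,z):
    k=big(m)[0].reshape(-1,2);w=ray(c,k,z)[:,:2];r=cv2.minAreaRect((w*1000).astype(np.float32));print(name,np.round(r[0],1),np.round(r[1],1),round(r[2],1))
roi=np.zeros(H.shape,bool);roi[100:235,205:380]=1
rect('tray',roi&(H>100)&(H<130)&(S>150),.02)
Z=P[...,2]
rect('bed',roi&(Z>.006)&(S<70)&(P[...,0]<9)&~((H>100)&(S>150)),.01)
red=roi&((H<6)|(H>174))&(S>170)&(Z>.06)
rect('red',red,.0815)
q=P[red];print(q[np.argsort(q[:,1])[[0,-1]]])
rp=np.zeros_like(roi);rp[165:225,240:298]=1
w=rp&(Z>.024)&(Z<.034);rect('panel-ish',w,.03)
rr=np.zeros_like(roi);rr[240:320,180:245]=1
rect('loose',rr&(Z>.008),.02)
for n,(u0,v0,u1,v1) in dict(pink=(183,197,212,222),beaker=(150,140,184,172),amber=(308,96,338,128)).items():
    q=P[v0:v1,u0:u1].reshape(-1,3);q=q[q[:,2]>.07];print(n,np.median(q,0),len(q))
cv2.imwrite('pics/crop.png',cv2.cvtColor(cv2.resize(I[95:235,190:380],None,fx=4,fy=4,interpolation=2),cv2.COLOR_RGB2BGR))
E
```

```text
tray [660.6 106.1] [154.2 177.2] 19.8
bed [550.4 -13.8] [143.8 344.9] 19.8
red [578.5 -99.7] [ 40.1 139.6] 20.5
[[ 0.58675172 -0.16915747  0.08060032]
 [ 0.40827165  0.09819969  1.00404028]]
panel-ish [517.3  76.2] [113.1  98.8] 20.3
loose [296.7 228.4] [129.8 159.7] 84.7
pink [0.47997592 0.25967877 0.08447245] 319
beaker [0.62480411 0.33971018 0.07882445] 165
amber [ 0.73087132 -0.07565132  0.0845897 ] 309
```

View pics/crop.png

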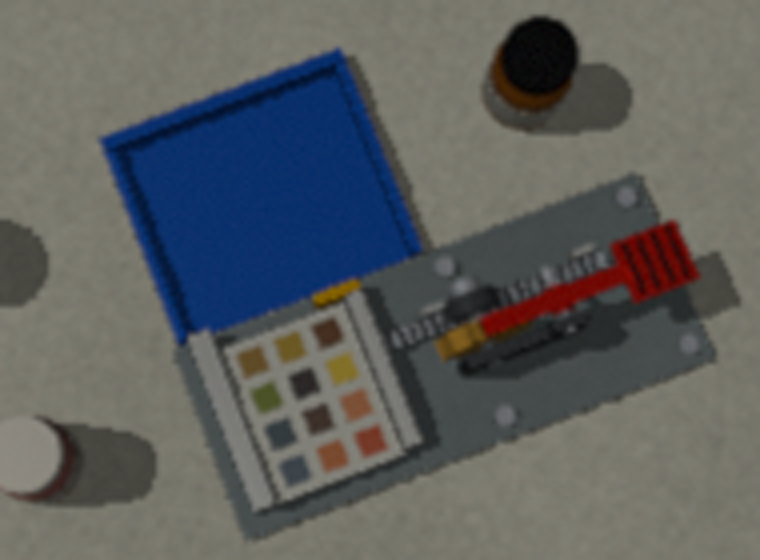

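The crop confirms it: the white 12-swatch panel sits between the aluminium jaws with the yellow lip in front, and it measures about 113 mm along x, so it is the one meant. The loose panel is bigger (130x160) and not needed. The bed (345x144), tray and panel fits all agree on a clamp origin near (0.517, 0.0775) and a yaw of 19.8°. The pad should then be at about (0.597, -0.144). I'll shut the fingers and move towards it, turning so that tool y lines up with clamp y.

>>> servo_tool([
  [[-29, -27, 0], -0.12],
  [[-59, -54, 0], -0.24],
  [[-89, -81, 0], -0.36],
  [[-118, -108, 0], -0.48],
  [[-148, -135, 0], -0.6],
  [[-178, -161, 0], -0.7],
  [[-207, -188, 0], -0.747],
  [[-237, -215, 0], -0.747],
  [[-266, -242, 0], -0.747],
  [[-296, -269, 0], -0.747],
], gripper=0)

```text
t: 0.93
eef_pos: [0.4214, 0.2333, 0.2312]
ee_rot: [-0.0, -0.172, 0.985, -0.0]
wrist_force: [0.4, 0.1, -0.0]
opening: 0.0003
grip_force: 0.0
```

```bash
cat >> h.py <<'E'
from scipy.spatial.transform import Rotation as Ro
O=np.array([.517,.0775]);A=np.deg2rad(19.8);C=np.array([[np.cos(A),-np.sin(A)],[np.sin(A),np.cos(A)]])
def go(s,x,y,z):
    "clamp mm -> tool-axis shift mm"
    w=np.r_[O+C@np.array([x,y])/1e3,z/1e3];w0=np.array(s['eef_pos']);q=s['ee_rot'];r=Ro.from_quat(np.r_[q[1:],q[0]])
    tx=r.as_matrix()[:,0];print('t',round(s['t'],2),'tcp clamp mm',(C.T@(w0[:2]-O)*1e3).round(1),w0[2].round(4),'toolx ang',np.rad2deg(np.arctan2(tx[1],tx[0])).round(2),'F',np.round(s['wrist_force'],1))
    print('shift',(r.inv().apply(w-w0)*1e3).round(1))
E
python3 -c "
from bench import *;from h import *
s=observe();go(s,0,-235,110)"
```

```text
t 0.93 tcp clamp mm [-37.2 179. ] 0.2312 toolx ang -160.16 F [ 0.4  0.1 -0. ]
shift [ -36.9 -414.1  121.2]
```

>>> servo_tool([
  [[-4, -40, 0], 0],
  [[-8, -80, 0], 0],
  [[-12, -120, 5], 0],
  [[-16, -160, 12], 0],
  [[-20, -200, 20], 0],
  [[-24, -240, 28], 0],
  [[-28, -280, 36], 0],
  [[-32, -320, 44], 0],
  [[-35, -360, 52], 0],
  [[-37, -395, 58], 0],
])

```text
t: 1.77
eef_pos: [0.5902, -0.1267, 0.1722]
ee_rot: [-0.001, -0.172, 0.985, -0.0]
wrist_force: [1.1, 0.7, 1.3]
opening: -0.0
grip_force: 0.0
```

```bash
python3 -c "
from bench import *;from h import *
s=observe();go(s,0,-235,86)
R=Ro.from_quat(np.r_[s['ee_rot'][1:],s['ee_rot'][0]]).as_matrix()
c=read_camera('wrist');T=c['tool_from_camera']
Rw=R@T[:3,:3];tw=R@T[:3,3]+s['eef_pos'];c['R']=Rw.T;c['t']=-Rw.T@tw
I=c['img'];cv2.imwrite('pics/w1.png',I[:,:,::-1]);H,S,V=cv2.split(cv2.cvtColor(I,cv2.COLOR_RGB2HSV))
P=cloud(c);m=((H<6)|(H>174))&(S>150)&(c['z_map']>0);q=P[m];p=np.c_[(q[:,:2]-O)@C*1e3,q[:,2]*1e3]
k=(p[:,1]<-200);print(m.sum(),p[k].min(0),p[k].max(0),np.percentile(p[k],[1,50,99],axis=0).round(1))
"
```

```text
t 1.77 tcp clamp mm [  -0.3 -216.9] 0.1722 toolx ang -160.25 F [1.1 0.7 1.3]
shift [ -0.4 -18.1  86.2]
4448 [ -21.31946842 -274.00147098   -1.85037498] [  50.42230472 -200.35910293   83.73718211] [[ -20.9 -259.1   78.2]
 [  -1.8 -234.8   81.2]
 [  18.9 -201.5   82.9]]
```

View pics/w1.png

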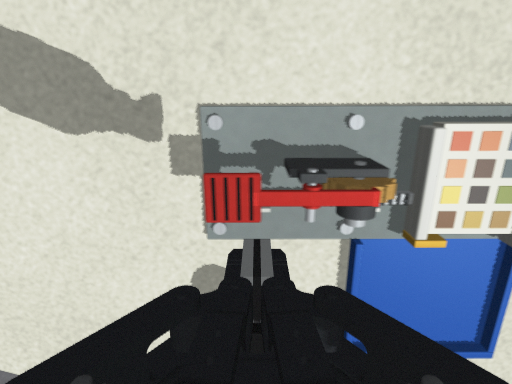

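The wrist view shows the red pad at (232,198). Measured in clamp coordinates, it spans x -21 to 19 and y -259 to about -213, with its top at 81 mm, as described. I'll press it down now to about 0.28 rad.

>>> servo_tool([
  [[0, -9, 30], 0],
  [[0, -18, 60], 0],
  [[0, -18, 78], 0],
  [[0, -18, 86], 0],
  [[0, -18, 91], 0],
  [[0, -18, 96], 0],
  [[0, -18, 101], 0],
  [[0, -18, 105], 0],
  [[0, -18, 109], 0],
  [[0, -18, 109], 0],
])

```text
t: 2.65
eef_pos: [0.5951, -0.1409, 0.0655]
ee_rot: [-0.001, -0.172, 0.985, -0.0]
wrist_force: [-4.3, -1.7, 8.4]
opening: -0.0002
grip_force: 3.6
```

>>> servo_tool([
  [[0, 0, 0], 0],
  [[0, 0, 0], 0],
  [[0, 0, 0], 0],
  [[0, 0, 0], 0],
  [[0, 0, 0], 0],
  [[0, 0, 0], 0],
  [[0, 0, 0], 0],
  [[0, 0, 0], 0],
  [[0, 0, 0], 0],
  [[0, 0, 0], 0],
])

```text
t: 3.48
eef_pos: [0.5952, -0.141, 0.0663]
ee_rot: [-0.001, -0.172, 0.985, -0.0]
wrist_force: [-5.9, -2.1, 8.7]
opening: -0.0004
grip_force: 3.5
```

>>> servo_tool([
  [[0, 0, 0], 0],
  [[0, 0, 0], 0],
  [[0, 0, 0], 0],
  [[0, 0, 0], 0],
  [[0, 0, 0], 0],
  [[0, 0, 0], 0],
  [[0, 0, 0], 0],
  [[0, 0, 0], 0],
  [[0, 0, 0], 0],
  [[0, 0, 0], 0],
])

```text
t: 4.32
eef_pos: [0.5952, -0.141, 0.0663]
ee_rot: [-0.001, -0.172, 0.985, -0.001]
wrist_force: [-4.5, -1.6, 8.0]
opening: -0.0001
grip_force: 3.5
```

>>> servo_tool([
  [[0, 0, 0], 0],
  [[0, 0, 0], 0],
  [[0, 0, 0], 0],
  [[0, 0, 0], 0],
  [[0, 0, 0], 0],
  [[0, 0, 0], 0],
])

```text
t: 4.82
eef_pos: [0.5952, -0.141, 0.0663]
ee_rot: [-0.001, -0.172, 0.985, -0.0]
wrist_force: [-5.2, -0.6, 7.4]
opening: 0.0003
grip_force: 3.5
```

```bash
python3 -c "
from bench import *;from h import *
s=observe();go(s,0,-235,64)
c=read_camera('top');np.savez('pics/top1.npz',**c)
cv2.imwrite('pics/t1.png',cv2.resize(c['img'][95:235,190:380,::-1],None,fx=4,fy=4,interpolation=2))
"
```

```text
t 4.82 tcp clamp mm [  -0.5 -232.1] 0.0663 toolx ang -160.16 F [-5.2 -0.6  7.4]
shift [-0.5 -2.9  2.3]
```

View pics/t1.png

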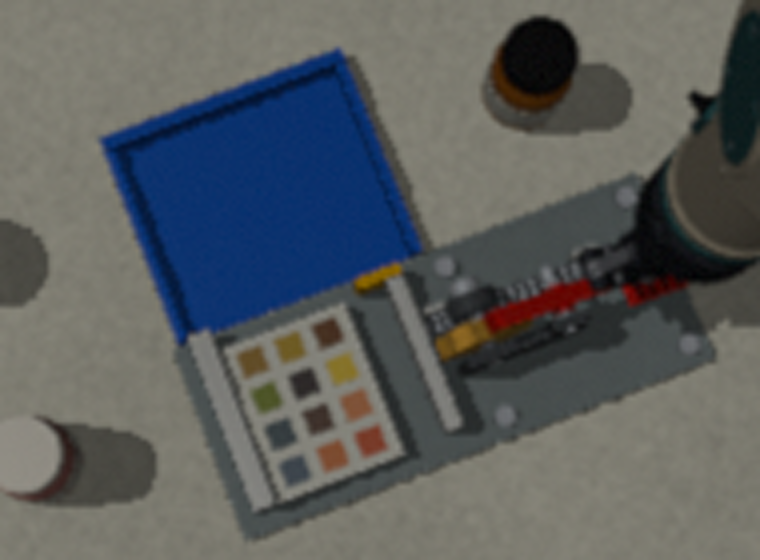

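The top view shows the jaw at (425,350), about 45 px or 30 mm further back, with the yellow lip at (378,278) clear of the panel's path. The panel hasn't moved. I'll hold the pad a little longer and then lift off.

>>> servo_tool([
  [[0, 0, 0], 0],
  [[0, 0, 0], 0],
  [[0, 0, 0], 0],
  [[0, 0, 0], 0],
  [[0, 0, -8], 0],
  [[0, 0, -16], 0],
  [[0, 0, -26], 0],
  [[0, 0, -50], 0],
  [[0, 0, -80], 0],
  [[0, 0, -80], 0],
])

```text
t: 5.7
eef_pos: [0.6008, -0.1407, 0.1509]
ee_rot: [0.006, -0.173, 0.985, -0.002]
wrist_force: [1.7, -0.4, 0.8]
opening: 0.0001
grip_force: 0.0
```

>>> servo_tool([
  [[20, 20, 0], 0],
  [[40, 50, 0], 0],
  [[60, 80, 0], 0],
  [[80, 110, 0], 0],
  [[95, 140, 0], 0],
  [[95, 170, 0], 0],
  [[95, 200, 0], 0],
  [[95, 225, 0], 0],
  [[95, 233, 0], 0],
  [[95, 233, 0], 0],
], gripper=0.65)

```text
t: 6.53
eef_pos: [0.4279, 0.0489, 0.1451]
ee_rot: [0.001, -0.175, 0.985, 0.0]
wrist_force: [0.2, 0.0, 0.4]
opening: 0.0558
grip_force: 0.0
```

```bash
python3 -c "
from bench import *;from h import *
s=observe();go(s,-95,0,16);print(s['opening'])
R=Ro.from_quat(np.r_[s['ee_rot'][1:],s['ee_rot'][0]]).as_matrix()
c=read_camera('wrist');T=c['tool_from_camera']
Rw=R@T[:3,:3];tw=R@T[:3,3]+s['eef_pos'];c['R']=Rw.T;c['t']=-Rw.T@tw
P=cloud(c);p=np.dstack([(P[...,:2]-O)@C*1e3,P[...,2:]*1e3]);m=(abs(p[...,0])<90)&(abs(p[...,1])<100)
for a,b,n in((26,33,'panel'),(35,41,'jaws')):
    q=p[m&(p[...,2]>a)&(p[...,2]<b)];print(n,len(q),np.percentile(q,[1,50,99],axis=0).round(0).tolist())
q=p[m&(p[...,2]>35)&(p[...,2]<41)&(p[...,1]<-30)];print(np.percentile(q[:,1],[2,98]) if len(q) else 0)
cv2.imwrite('pics/w2.png',c['img'][:,:,::-1])
"
```

```text
t 6.53 tcp clamp mm [-93.6   3.3] 0.1451 toolx ang -159.87 F [0.2 0.  0.4]
shift [  1.7  -3.4 129.1]
0.05577646317929224
panel 9552 [[-55.0, -77.0, 27.0], [-7.0, -1.0, 30.0], [53.0, 45.0, 32.0]]
jaws 2023 [[-55.0, -95.0, 35.0], [-4.0, 49.0, 38.0], [67.0, 60.0, 39.0]]
[-97.2185313  -58.40433784]
```

View pics/w2.png

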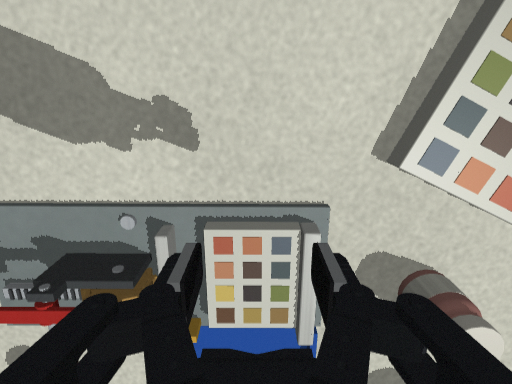

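The wrist view shows the panel at (252,275), with the jaw backed off to y ≈ -76 at (162,240) and the panel still at x = -55. I'll narrow the fingers to leave room beside the fixed jaw, then descend behind the panel.

>>> servo_tool([
  [[2, -4, 20], 0],
  [[2, -4, 50], 0],
  [[2, -4, 80], 0],
  [[2, -4, 105], 0],
  [[2, -4, 122], 0],
  [[2, -4, 130], 0],
  [[2, -4, 130], 0],
  [[2, -4, 130], 0],
], gripper=0.35)

```text
t: 7.25
eef_pos: [0.4284, 0.04, 0.0134]
ee_rot: [0.001, -0.171, 0.985, -0.0]
wrist_force: [-0.0, -0.5, -1.0]
opening: 0.0298
grip_force: 0.0
```

>>> servo_tool([
  [[-8, 0, 0], 0],
  [[-14, 0, 0], 0],
  [[-19, 0, 0], 0],
  [[-24, 0, 0], 0],
  [[-29, 0, 0], 0],
  [[-34, 0, 0], 0],
  [[-40, 0, 0], 0],
  [[-46, 0, 0], 0],
  [[-53, 0, 0], 0],
  [[-60, 0, 0], 0],
])

```text
t: 8.08
eef_pos: [0.482, 0.0613, 0.0143]
ee_rot: [-0.002, -0.172, 0.985, -0.001]
wrist_force: [-3.9, -1.9, 2.2]
opening: 0.0299
grip_force: 2.0
```

```bash
python3 -c "
from bench import *;from h import *
s=observe();go(s,76,-1,15);print(s['opening'])
c=read_camera('top');P=cloud(c);p=np.dstack([(P[...,:2]-O)@C*1e3,P[...,2:]*1e3])
cv2.imwrite('pics/t2.png',cv2.resize(c['img'][95:235,190:380,::-1],None,fx=4,fy=4,interpolation=2))
"
```

```text
t 8.08 tcp clamp mm [-38.4  -3.4] 0.0143 toolx ang -160.17 F [-3.9 -1.9  2.2]
shift [-114.4    2.3   -1.2]
0.029886827296316004
```

View pics/t2.png

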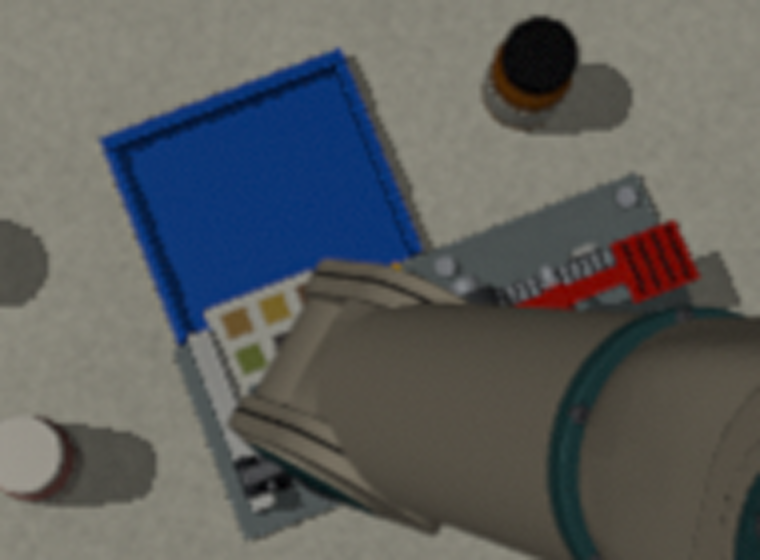

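The panel is sliding straight with about 4 N of push, and its front edge is now over the tray's mouth at (260,295). I'll continue into the tray.

>>> servo_tool([
  [[-7, 0, 0], 0],
  [[-14, 0, 0], 0],
  [[-21, 0, 0], 0],
  [[-28, 0, 0], 0],
  [[-35, 0, 0], 0],
  [[-42, 0, 0], 0],
  [[-49, 0, 0], 0],
  [[-56, 0, 0], 0],
  [[-63, 0, 0], 0],
  [[-70, 0, 0], 0],
])

```text
t: 8.97
eef_pos: [0.5503, 0.0864, 0.0143]
ee_rot: [0.0, -0.172, 0.985, 0.0]
wrist_force: [-0.8, -0.6, -1.3]
opening: 0.0298
grip_force: 0.8
```

>>> servo_tool([
  [[-6, 0, 0], 0],
  [[-12, 0, 0], 0],
  [[-18, 0, 0], 0],
  [[-24, 0, 0], 0],
  [[-30, 0, 0], 0],
  [[-35, 0, 0], 0],
  [[-39, 0, 0], 0],
  [[-42, 0, 0], 0],
  [[-44, 0, 0], 0],
  [[-44, 0, 0], 0],
])

```text
t: 9.8
eef_pos: [0.5914, 0.1012, 0.0143]
ee_rot: [0.0, -0.172, 0.985, 0.0]
wrist_force: [-0.2, 0.5, 0.5]
opening: 0.0298
grip_force: 0.3
```

```bash
python3 -c "
from bench import *;from h import *
s=observe();go(s,76,-1,15);print(s['opening'])
c=read_camera('scene')
cv2.imwrite('pics/s2.png',cv2.resize(c['img'][170:330,130:350,::-1],None,fx=3,fy=3,interpolation=2))
"
```

```text
t 9.8 tcp clamp mm [78.  -2.9] 0.0143 toolx ang -160.16 F [-0.2  0.5  0.5]
shift [ 2.   1.9 -0.7]
0.02984663533857716
```

View pics/s2.png

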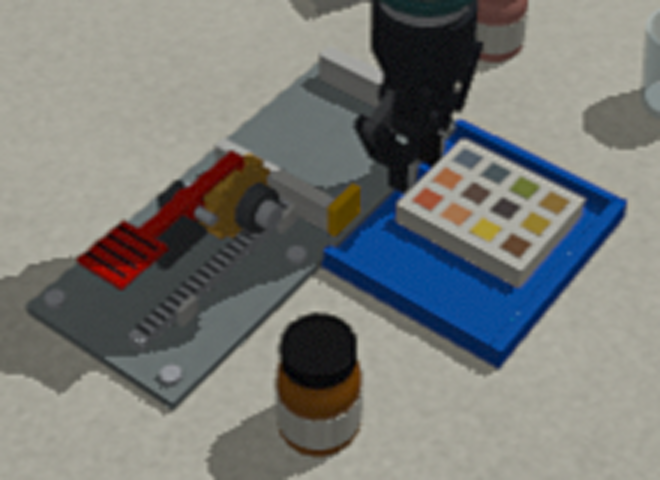

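The scene crop shows the panel lying in the tray at (490,210), with the jaw and lip still back at (343,208). I'll retreat a little, lift the arm up and out of the way, then check the panel.

>>> servo_tool([
  [[5, 0, 0], 0],
  [[12, 0, 0], 0],
  [[20, 0, 0], 0],
  [[28, 0, -15], 0],
  [[34, 0, -45], 0],
  [[40, 0, -80], 0],
  [[60, 0, -115], 0],
  [[85, 0, -150], 0],
  [[110, 0, -170], 0],
  [[130, 0, -170], 0],
])

```text
t: 10.68
eef_pos: [0.4684, 0.0568, 0.1879]
ee_rot: [0.003, -0.172, 0.985, -0.001]
wrist_force: [-0.3, 0.2, -0.1]
opening: 0.0299
grip_force: 0.0
```

>>> servo_tool([
  [[0, -30, 0], 0],
  [[0, -60, 0], 0],
  [[0, -90, 0], 0],
  [[0, -120, 0], 0],
  [[0, -150, 0], 0],
  [[0, -180, 0], 0],
  [[0, -200, 0], 0],
  [[0, -210, 0], 0],
  [[0, -210, 0], 0],
  [[0, -210, 0], 0],
])

```text
t: 11.52
eef_pos: [0.5391, -0.1397, 0.1842]
ee_rot: [-0.0, -0.172, 0.985, 0.0]
wrist_force: [0.1, 0.4, 0.4]
opening: 0.0298
grip_force: 0.0
```

```bash
python3 -c "
from bench import *;from h import *
s=observe();go(s,0,0,200)
c=read_camera('top');P=cloud(c);p=np.dstack([(P[...,:2]-O)@C*1e3,P[...,2:]*1e3]);I=c['img']
S=cv2.cvtColor(I,cv2.COLOR_RGB2HSV);blue=(S[...,0]>100)&(S[...,0]<130)&(S[...,1]>150)
m=(p[...,0]>60)&(p[...,0]<213)&(p[...,1]>-95)&(p[...,1]<58)&(p[...,2]>16)&(p[...,2]<60)&~blue
k=big(m)[0].reshape(-1,2);w=(ray(c,k,.026)[:,:2]-O)@C*1e3
print(cv2.minAreaRect(w.astype(np.float32)));q=p[m];print(np.percentile(q,[1,50,99],axis=0).round(1).tolist())
A_=np.c_[q[:,:2],np.ones(len(q))];print('tilt mm/mm',np.linalg.lstsq(A_,q[:,2],rcond=None)[0][:2])
for n,(u0,v0,u1,v1) in dict(pink=(183,197,212,222),beaker=(150,140,184,172),amber=(308,96,338,128)).items():
    q=P[v0:v1,u0:u1].reshape(-1,3);q=q[(q[:,2]>.07)&(q[:,2]<.1)];print(n,np.median(q,0),len(q))
cv2.imwrite('pics/t3.png',cv2.resize(I[95:235,190:380,::-1],None,fx=4,fy=4,interpolation=2))
"
```

```text
t 11.52 tcp clamp mm [ -52.8 -211.9] 0.1842 toolx ang -160.15 F [0.1 0.4 0.4]
shift [-53.  211.8 -15.6]
((142.464599609375, 0.5306510925292969), (89.85894012451172, 111.51477813720703), 89.6979751586914)
[[61.9, -67.9, 20.3], [140.4, 0.2, 26.0], [197.0, 45.3, 38.0]]
tilt mm/mm [-0.01538259 -0.01242882]
pink [0.47988466 0.25971716 0.08462406] 318
beaker [0.62580788 0.3422073  0.0786125 ] 152
amber [ 0.7314015  -0.075732    0.08479733] 303
```

View pics/t3.png

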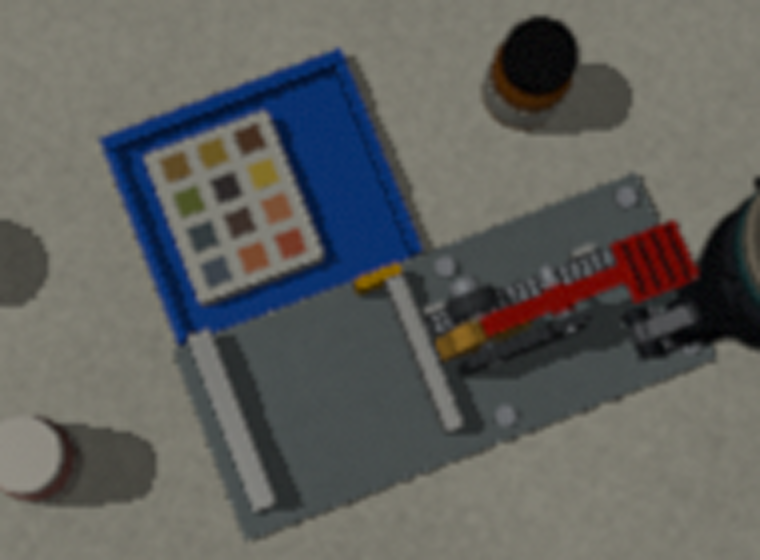

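The top view shows the whole panel flat in the tray at (235,208). Its centre is at clamp (142, 0.5) and its top is 26 mm above the bench. The jaw is fully back, the jars and beaker are where they were, and the arm is clear of everything.

```bash
python3 -c "
from bench import *
print(hand_in())"
```

```text
the job is handed in; nothing more can be done
None
```

The job is done and handed in at about 11.5 s: I kept the pawl lifted until the jaw was fully back, then pushed the panel along the bed until it lay flat in the blue tray, with the jars and beaker left where they stood.

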